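# Top up the spring magazine of backing boards

## Task

Top up the spring-loaded board magazine with the thin wooden board that lies on the steel riser. Slide the board out past the riser's front edge so that you can get hold of it, lay it flat in the mouth of the magazine, and press it down on the sprung pile until both orange catches have snapped shut over it; then let go, with the tub, the tape and the brush left where they stand.

Things in the scene. Friction and masses are not known exactly. Their poses are not given: they have to be found in the camera images.
- board_center (a point): Centre of the loose pale wooden backing board: 170 mm long (x), 64 mm wide (y), 3 mm thick (z), about 22 g, smooth. It starts flat on the riser, whole on the deck, its length within about 12 degrees of the riser's x. Either face up and either end first will do.
- riser_edge (a point): Middle of the front edge (the one towards the robot) of the screwed-down stainless riser, at deck level, 80 mm above the bench. x points back over the deck, y along the edge, z up. Deck 220 mm deep (x), 200 mm wide, 3 mm sheet with a 12 mm hem folded down along the edge; in front of it is free air down to the bench.
- magazine_mouth (a point): Centre of the screwed-down steel magazine's mouth, 115 mm above the bench, level with the flat undersides of the two orange catches and with the top of the pile: three boards like the loose one, pushed up against the catches by a sprung platform. x points to the back along the boards' length, y to the left, z up. A seated board's centre is at about (0, 0, -1.5) mm here.
- magazine: The magazine, same axes, origin at bench level below the mouth. Heights here are above the mouth. Side guides from x -35 to +80 mm, inner faces at y +-33.5 mm, straight to +13 mm, then flared out to y +-43 mm at +32 mm. Back stop at x +88 mm, flared alike. In front of x -35 mm the sides are open for fingers; at x -90 mm only a lip 30 mm wide, top at -4.5 mm.
- platform (a joint): Travel in m of the magazine's blue platform under the pile: about 0 with the three boards, growing as it sinks, by 0.003 per further board. A coil spring pushes it up with about 7 N on the pile, 0.1 N more per mm; it can sink 60 mm.
- catch_left (a joint): Travel in m of the orange catch on the magazine's left (+y): 0 sprung in, 0.010 fully out. 50 mm long (x -25 to +25 mm), tip 27 mm from the middle line, top bevelled at 60 degrees from 2 to 13 mm above the flat underside; a black housing outside it ends at y 58 mm, 13 mm above the mouth. A board laid in the mouth first rests on the bevels, its underside about 10 mm above the mouth.
- catch_right (a joint): The same on the right (-y). A board pressed down in its middle drives both catches out about 6 mm (about 6 to 10 N in all); they spring back in over it once its top is below their undersides. Pressing the top 3 to 4 mm below them is harmless: the spring lifts the board back against them.
- tub: Bystander: round clear tub with white lid, 90 mm across, 75 mm high; origin under its centre.
- tape: Bystander: roll of brown packing tape lying flat, 100 mm across, 48 mm high; origin under its centre.
- brush: Bystander: blue-handled flat hand brush, under 250 mm long, lying flat behind the work; origin under its middle.

How it is judged (in metres and radians):
On the way:
1. the board lies flat on the riser's deck with at least 20 mm of it out past the front edge (x of board_center in the frame of riser_edge between -0.01 and 0.065 m and y of board_center in the frame of riser_edge between -0.1 and 0.1 m and z of board_center in the frame of riser_edge below 0.004 m and angle between the z axis of board_center and the z axis of riser_edge, either way round below 0.06 rad), for 0.2 s.
At the end, for the whole second after the job is handed in: The board lies flat in the magazine on top of the pile, under both catches, its centre within 8 mm lengthwise and 4 mm sideways of the mouth's centre and its length in line within 4.5 degrees; both catches are shut again (within 2 mm) and the platform has sunk by one board (1.5 to 6 mm) (x of board_center in the frame of magazine_mouth between -0.008 and 0.008 m and y of board_center in the frame of magazine_mouth between -0.004 and 0.004 m and z of board_center in the frame of magazine_mouth between -0.005 and 0.0005 m and angle between the x axis of board_center and the x axis of magazine_mouth, either way round below 0.08 rad and angle between the z axis of board_center and the z axis of magazine_mouth, either way round below 0.05 rad and value of joint each of catch_left, catch_right below 0.002 m and value of joint platform between 0.0015 and 0.006 m); the robot touches nothing.
It fails at once if the tub, the tape or the brush is moved by more than 30 mm (distance of any of tub, tape, brush from where it was at the start of the episode above 0.03 m).
It also fails if it takes over 51 s, if anything falls off the work surface, if the arm or the gripper's body presses on something with over 40 N, if the wrist force passes 120 N, or if a joint passes its speed limit or range.

## Robot

A 6-joint arm with a two-finger parallel gripper is mounted at the origin on the work surface. World frame = base frame: x ahead of the robot, y to its left, z up, the work surface at z = 0. Lengths are in m, angles in degrees, forces in N, time in s.
With the tool pointing down it reaches from about 0.3 to 0.75 m from the base axis. Payload 8.5 kg.
Tool frame: the origin (TCP) lies midway between the tips of the shut fingers; the grasp point (between the pads) lies 19 mm behind it; z points along the fingers, y is the direction in which the jaws open and shut (so a half turn about z gives the same grasp; the last joint's range is limited). The gripper opens to 85 mm and grips with 20 to 120 N. Pads are 22 mm wide; open, the fingers measure 114 mm over their backs; the gripper's body (76 mm by 85 mm) begins 54 mm behind the grasp point. The pads swing forward as they close: fully open they stand 13 mm farther back than shut.
Start: joints at [62.722, 21.807, 74.336, -0, 83.858, -12.336], TCP at [0.142, 0.531, 0.231] pointing down, gripper open.
Joint ranges: [-178.18, 178.18], [-50.72, 133.34], [12.68, 142.11], [-81.47, 261.47], [9.98, 163.14], [-165.26, 165.26]. Speed limits (degrees/s): [136.94, 136.94, 180, 180, 180, 180].

## Interface

Orientations are given as a 3x3 rotation matrix whose columns are the frame's x, y, z axes.
In Python, from rig import state, read_camera, sign_off gives the robot as it stands. The module is installed in compiled form; this text tells all that it offers.
- The arm moves only by the tool drive_tool, never from a script. Its argument "motion" is a list of rows, each a list of 3 entries, a list of its own where there are three numbers: the shift along the tool's x, y, z each as a share of 40 mm, from -1 to 1, then the turn, a rotation vector about the tool's x, y, z each as a share of 6 degrees, from -1 to 1, then the closure in counts, from 0 (fully open) to 255 (shut). In form: [[[dx, dy, dz], [rx, ry, rz], claw], ...]. A call has 1 to 20 rows; each row shifts and turns the commanded pose from where the row before left it, along the tool's axes as they then stand; what a row does not reach is not made up. A row lasts 1/8 s, in which the tool goes at most 62.5 mm and 10.7 degrees, less where a joint would pass 70% of its speed; a pose out of reach is approached as far as the arm can. A call with a number of a shift or a turn outside -1 to 1 is refused whole. A call with a gripper value outside its range is refused whole. The fingers move at their own pace and stop on an object; the grip force is fixed at half the most. Time passes only in rows, so rows that do not move let the fingers close. It gives the time, the measured TCP pose, the force and the opening at its end, in the units of the state.
- state(): the state, without advancing time (a new reading comes with each control period).
- read_camera(name): name is "scene" or "side" or "wrist"; returns a dict with "frame" (480x640x3 uint8, red, green, blue), "camera_matrix" (3x3 intrinsics, pixels), "distortion" ([k1, k2, p1, p2, k3] as OpenCV has them; the pictures are not rectified), "extrinsics" (4x4, takes a point from world to camera coordinates); the wrist camera has in their place "tool_from_camera" (4x4, takes a point from camera to tool coordinates, whose origin is the TCP and whose axes are the flange's). Camera axes: x right, y down, z forward; pixel columns grow to the right and rows downward; lengths in m; the calibration is good to about 2 mm. A picture is of the moment at which its call begins: read the wrist's pose just before it. There is no depth.
- sign_off(): hands the job in, once; it reports no verdict.
The state is a dict: "time_s": time; "joint_pos": joint angles; "joint_vel": joint speeds; "joint_torque": joint torques, N m; "tcp_pos": TCP position; "tcp_rot": TCP orientation; "contact_force": force on the tool from outside, world axes, zero at the start; "moment": the same for the moment, N m; "gripper_width": opening from 0.0 (shut) to 1.0 (fully open).
Only numpy, scipy, OpenCV 4.12 (cv2) and the standard library are available. Lean on these libraries where they do the work, as an engineer would, in place of code of your own. Each camera call takes 0.05 s, during which the arm holds its last target.

## Working session

There is one attempt and no reset: what is moved stays moved. The work goes in short steps, Python scripts to look and compute and a tool call to move; the robot and the scene stay as the last step left them, time stands still between calls to the robot, and variables do not carry over. Pictures are saved under pics/ and viewed, and the job is handed in when it is done.

Besides the shell and the picture viewer there is one more tool, called after ">>>" by a JSON object that holds its "name" and its "arguments". drive_tool: Moves the arm, as the interface text tells. Its arguments: {"type":"object","properties":{"motion":{"type":"array","items":{"type":"array"}}},"required":["motion"]}

```bash
mkdir -p pics; cat > h.py <<'E'
import numpy as np,cv2
from rig import state, read_camera
def snap(name,fn):
    s=state(); d=read_camera(name); cv2.imwrite(f'pics/{fn}.png',d['frame'][:,:,::-1]); 
    import pickle; d['state']=s; pickle.dump(d,open(f'pics/{fn}.pkl','wb')); return d
def load(fn):
    import pickle; return pickle.load(open(f'pics/{fn}.pkl','rb'))
def w2c(d):
    if 'extrinsics' in d: return np.array(d['extrinsics'])
    s=d['state']; T=np.eye(4); T[:3,:3]=s['tcp_rot']; T[:3,3]=s['tcp_pos']
    return np.linalg.inv(T@np.array(d['tool_from_camera']))
def proj(d,P):
    P=np.atleast_2d(np.array(P,float)); E=w2c(d)
    r,_=cv2.Rodrigues(E[:3,:3]); return cv2.projectPoints(P,r,E[:3,3],np.array(d['camera_matrix']),np.array(d['distortion'],float))[0].reshape(-1,2)
def back(d,uv,z):
    uv=np.array(uv,float).reshape(-1,1,2); n=cv2.undistortPoints(uv,np.array(d['camera_matrix']),np.array(d['distortion'],float)).reshape(-1,2)
    E=w2c(d); R=E[:3,:3]; c=-R.T@E[:3,3]; out=[]
    for a in n:
        v=R.T@np.array([a[0],a[1],1]); out.append(c+v*(z-c[2])/v[2])
    return np.array(out)
E
python3 - <<'E'
from h import *
for n in ['scene','side','wrist']: d=snap(n,n+'0')
s=state(); print(s)
for n in ['scene','side']:
    d=load(n+'0');E=w2c(d);print(n,-E[:3,:3].T@E[:3,3],E[:3,2] , E[2,:3])
E
```

```text
{'time_s': 0.15, 'joint_pos': array([ 6.27218770e+01,  2.18347704e+01,  7.43723950e+01, -1.47921272e-03,
        8.38582790e+01, -1.23361419e+01]), 'joint_vel': array([-0.05197453, -0.18940146, -0.20115955,  0.07675242, -0.16229853,
        0.00898638]), 'joint_torque': array([ 2.94268277e-03, -4.48624635e+01, -2.31343800e+01, -1.56592764e-04,
        3.83183244e-03, -2.00099078e-05]), 'tcp_pos': array([0.14172058, 0.53119816, 0.23084282]), 'tcp_rot': array([[-9.66188078e-01,  2.57837832e-01, -5.00676352e-04],
       [ 2.57838225e-01,  9.66187557e-01, -1.02695992e-03],
       [ 2.18958141e-04, -1.12132993e-03, -9.99999347e-01]]), 'contact_force': array([ 0.17739622,  0.6275401 , -0.33048665]), 'moment': array([ 0.0247126 , -0.03793099, -0.02158008]), 'gripper_width': 1.003283464905158}
scene [ 1.52915752 -0.19658892  1.05289948] [-0.01966986 -0.69114678 -0.72244669] [-0.67650204  0.14288376 -0.72244669]
side [ 0.35929928 -0.65128078  0.73927215] [ 0.00173164 -0.73161637 -0.68171437] [ 0.26392648  0.68235499 -0.68171437]
```

View pics/scene0.png

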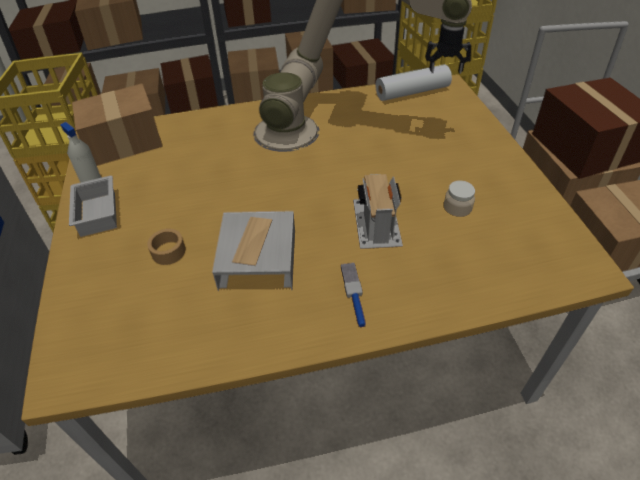

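View pics/side0.png

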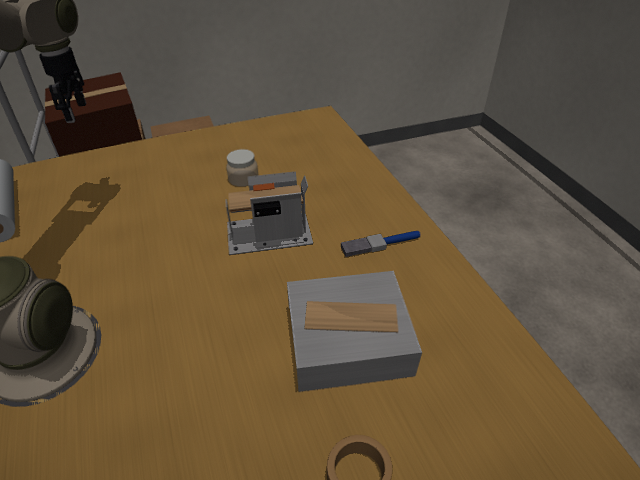

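View pics/wrist0.png

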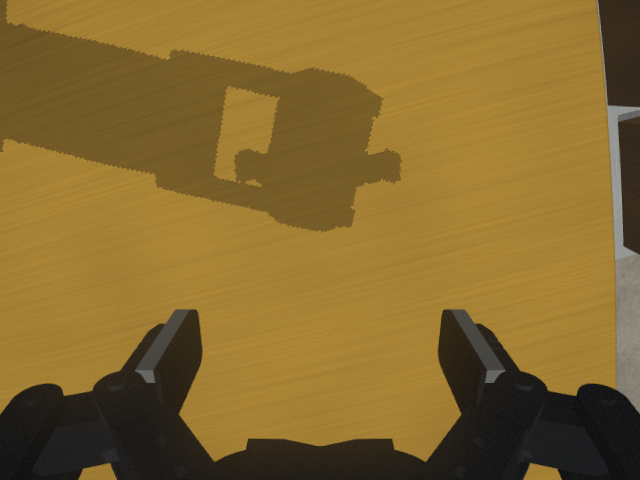

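The scene view shows the riser around px (255,245) with the board on it, and the magazine around (380,205). The tape is at (167,247), the tub at (460,198) and the brush at (354,293). I'll enlarge these regions.

```bash
python3 - <<'E'
from h import *
a=load('side0')['frame'][260:400,270:430]; cv2.imwrite('pics/a.png',cv2.resize(a,(800,700),interpolation=2)[:600,:,::-1])
a=load('side0')['frame'][165:260,215:325]; cv2.imwrite('pics/b.png',cv2.resize(a,(660,570),interpolation=2)[:,:,::-1])
a=load('scene0')['frame'][200:300,205:305]; cv2.imwrite('pics/c.png',cv2.resize(a,(600,600),interpolation=2)[:,:,::-1])
a=load('scene0')['frame'][165:255,340:430]; cv2.imwrite('pics/d.png',cv2.resize(a,(600,600),interpolation=2)[:,:,::-1])
E
```

```text
(no output)
```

View pics/a.png

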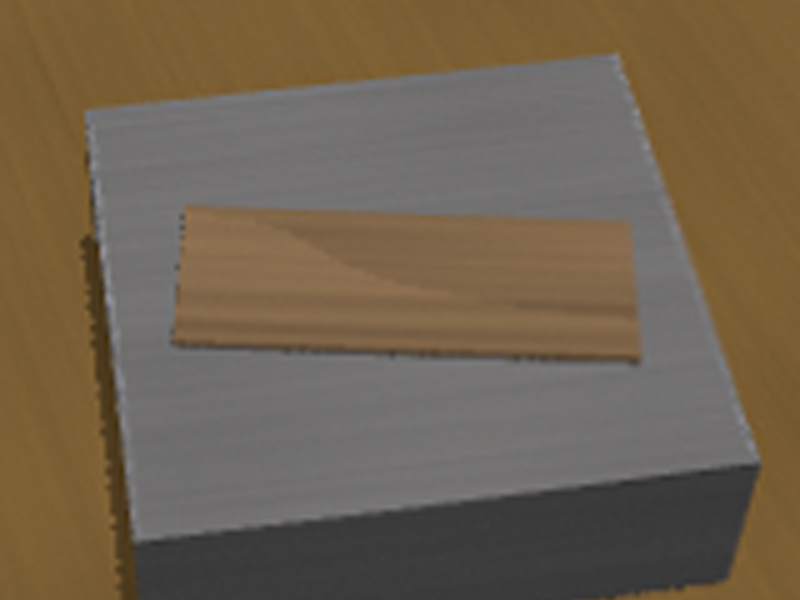

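View pics/b.png

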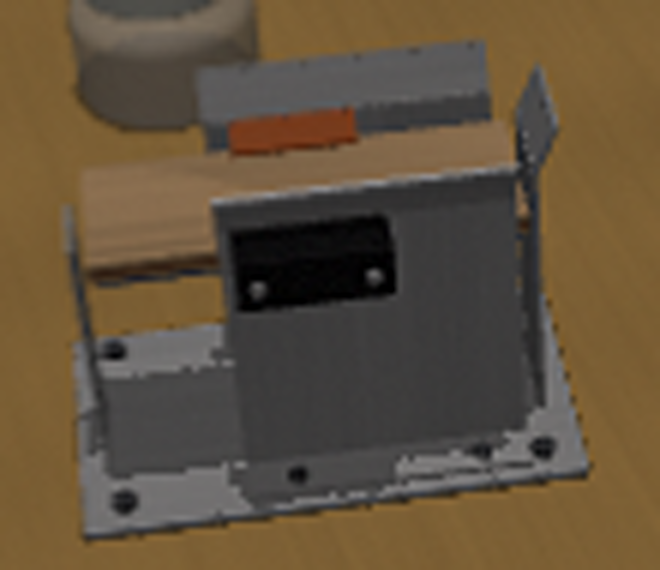

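View pics/c.png

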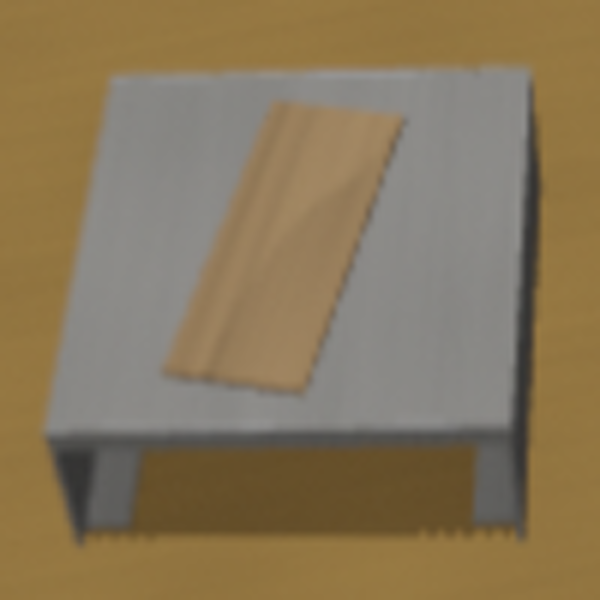

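View pics/d.png

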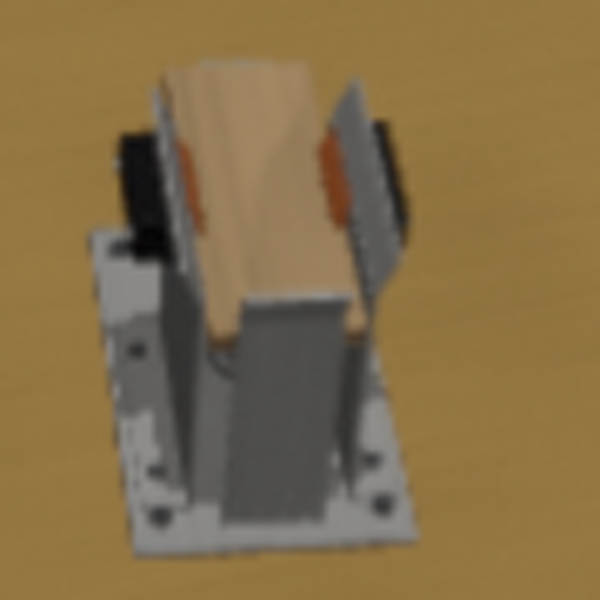

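```bash
cat > est.py <<'E'
from h import *
from scipy.optimize import least_squares
def un(p,s,o): return (np.array(p,float)+.5)/s-.5+np.array(o)
S=load('side0');C=load('scene0')
rs=un([(88,110),(618,55),(757,463),(135,540)],5,(270,260)); rc=un([(530,68),(512,430),(48,432),(110,77)],6,(205,200))
# order: front-left, back-left, back-right, front-right
bs=un([(185,206),(632,221),(640,357),(174,345)],5,(270,260)); bc=un([(405,118),(303,390),(165,372),(272,100)],6,(205,200))
def rect(lx,ly,z): return np.array([(-lx/2,ly/2,z),(lx/2,ly/2,z),(lx/2,-ly/2,z),(-lx/2,-ly/2,z)])
def fit(L,z,obs,x0):
    def W(p): c,s=np.cos(p[2]),np.sin(p[2]); return L@np.array([[c,s,0],[-s,c,0],[0,0,1]])+[p[0],p[1],0]
    f=lambda p: np.concatenate([(proj(d,W(p))-o).ravel() for d,o in obs])
    r=least_squares(f,x0); return r.x,np.sqrt(np.mean(r.fun**2)),W(r.x)
if __name__=='__main__':
    for nm,L,z,o in [('riser',rect(.22,.2,.08),.08,[(S,rs),(C,rc)]),('board',rect(.17,.064,.083),.083,[(S,bs),(C,bc)])]:
        print(nm,'side',back(S,o[0][1],z)[:,:2].round(4).tolist(),'scene',back(C,o[1][1],z)[:,:2].round(4).tolist())
        for ob in ([o[0]],[o[1]],o):
            x,r,W=fit(L,z,ob,[.6,-.2,0]); print(x.round(4),np.degrees(x[2]).round(2),r.round(2))
    # magazine base z~? , pile top corners
    ms=un([(80,170),(88,268)],6,(215,165)); mc=un([(208,325),(365,325)],600/90,(340,165))
    print(back(S,ms,.115).round(4)); 
    ms=un([(83,535),(590,472)],6,(215,165));print(back(S,ms,0).round(4))
    mc=un([(135,555),(418,541),(92,232)],600/90,(340,165));print('scene base',back(C,mc,0).round(4))
    mc=un([(165,75),(310,65),(215,340),(365,333)],600/90,(340,165));print('scene pile',back(C,mc,.115).round(4))
    for n,u,z in [('tub',(460,190),.075),('tape',(167,240),.048),('brush',(354,293),.01)]: print(n,back(C,[u],z).round(3))
E
python3 est.py
```

```text
riser side [[0.5086, -0.0644], [0.7213, -0.1134], [0.6754, -0.3072], [0.4634, -0.2577]] scene [[0.5085, -0.0648], [0.7243, -0.1135], [0.678, -0.3062], [0.4647, -0.2602]]
[ 0.5923 -0.1854 -0.2294] -13.15 0.45
[ 0.5938 -0.1861 -0.2214] -12.68 0.33
[ 0.5926 -0.1856 -0.227 ] -13.01 0.48
board side [[0.5275, -0.1277], [0.6839, -0.196], [0.657, -0.2535], [0.502, -0.1879]] scene [[0.5304, -0.1279], [0.6835, -0.1966], [0.659, -0.2534], [0.5029, -0.1867]]
[ 0.5926 -0.1912 -0.4081] -23.38 0.33
[ 0.5938 -0.1911 -0.4127] -23.64 0.26
[ 0.5929 -0.1912 -0.4097] -23.47 0.34
[[0.4549 0.2255 0.115 ]
 [0.4447 0.1625 0.115 ]]
[[0.422  0.1431 0.    ]
 [0.6243 0.1054 0.    ]]
scene base [[0.6215 0.1026 0.    ]
 [0.6435 0.2226 0.    ]
 [0.4199 0.1398 0.    ]]
scene pile [[0.45   0.1618 0.115 ]
 [0.4591 0.2259 0.115 ]
 [0.6158 0.1338 0.115 ]
 [0.6268 0.1941 0.115 ]]
tub [[0.536 0.435 0.075]]
tape [[ 0.503 -0.428  0.048]]
brush [[0.779 0.041 0.01 ]]
```

```bash
cat >> h.py <<'E'
def plan(pos,yaw_y=None,lin=0.5,rot=0.8):
    """world target pos, yaw (deg) of tool y axis, tool z down -> suggested rows"""
    from scipy.spatial.transform import Rotation as Ro
    s=state(); R=np.array(s['tcp_rot']); p=np.array(s['tcp_pos'])
    yd=np.degrees(np.arctan2(R[1,1],R[0,1])) if yaw_y is None else yaw_y
    a=np.radians(yd); y=np.array([np.cos(a),np.sin(a),0]); z=np.array([0,0,-1.]); x=np.cross(y,z)
    Rt=np.stack([x,y,z],1); rv=Ro.from_matrix(R.T@Rt).as_rotvec(degrees=True)
    d=np.array(pos)-p; n=int(np.ceil(max(np.linalg.norm(d)/.04/lin,np.abs(rv).max()/6/rot,1)))
    print('pos',p.round(4),'rows',n,'tot shift/40mm (current tool axes)',(R.T@d/.04).round(3),'tot rot/6deg',(rv/6).round(3))
    print(' if rotated first:',(Rt.T@d/.04).round(3))
E
python3 - <<'E'
from h import *
d=load('wrist0');print(np.array(d['tool_from_camera']).round(4),np.array(d['camera_matrix']).round(1),d['distortion'])
plan([.54,.18,.30],79.7)
E
```

```text
[[-3.000e-04 -9.514e-01 -3.081e-01  7.960e-02]
 [ 1.000e+00 -0.000e+00 -1.000e-03  2.000e-04]
 [ 9.000e-04 -3.081e-01  9.514e-01 -1.428e-01]
 [ 0.000e+00  0.000e+00  0.000e+00  1.000e+00]] [[418.4   0.  319.7]
 [  0.  418.4 232. ]
 [  0.    0.    1. ]] [-0.07815174  0.          0.          0.          0.        ]
pos [0.1417 0.5312 0.2308] rows 27 tot shift/40mm (current tool axes) [-11.884  -5.918  -1.725] tot rot/6deg [-0.011 -0.003 -0.774]
 if rotated first: [-11.366  -6.858  -1.729]
```

>>> {"name": "drive_tool", "arguments": {"motion": [[[0,0,-0.8],[0,0,-0.77],0],[[-0.81,-0.49,-0.07],[0,0,0],0],[[-0.81,-0.49,-0.07],[0,0,0],0],[[-0.81,-0.49,-0.07],[0,0,0],0],[[-0.81,-0.49,-0.07],[0,0,0],0],[[-0.81,-0.49,-0.07],[0,0,0],0],[[-0.81,-0.49,-0.07],[0,0,0],0],[[-0.81,-0.49,-0.07],[0,0,0],0],[[-0.81,-0.49,-0.07],[0,0,0],0],[[-0.81,-0.49,-0.07],[0,0,0],0],[[-0.81,-0.49,-0.07],[0,0,0],0],[[-0.81,-0.49,-0.07],[0,0,0],0],[[-0.81,-0.49,-0.07],[0,0,0],0],[[-0.81,-0.49,-0.07],[0,0,0],0],[[-0.03,0,0],[0,0,0],0],[[0,0,0],[0,0,0],0]]}}

```text
time_s: 2.15
tcp_pos: [0.5113, 0.2053, 0.2995]
tcp_rot: [[-0.984, 0.179, -0.001], [0.179, 0.984, 0.0], [0.001, -0.0, -1.0]]
contact_force: [0.4, 0.4, -0.7]
gripper_width: 0.998
```

```bash
python3 - <<'E'
from h import *
d=snap('wrist','wm'); s=d['state']; print(s['time_s'],s['tcp_pos'],s['tcp_rot'])
E
```

```text
2.15 [0.51126807 0.20531868 0.29945175] [[-9.83824712e-01  1.79131890e-01 -8.37582767e-04]
 [ 1.79131881e-01  9.83825067e-01  8.64914221e-05]
 [ 8.39528293e-04 -6.49453778e-05 -9.99999645e-01]]
```

View pics/wm.png

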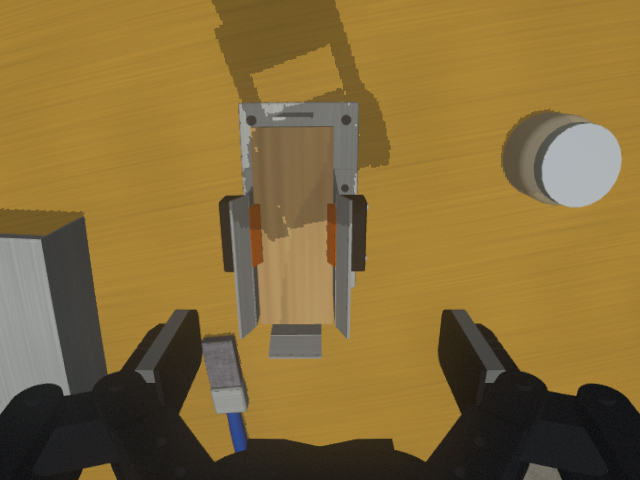

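The magazine is seen from above: pile front edge at row ~127, back stop at rows 325-357, orange catches at about (256,233) and (331,233). I'll zoom in on it.

```bash
python3 - <<'E'
from h import *
a=load('wm')['frame'][95:245,215:375]; cv2.imwrite('pics/e.png',cv2.resize(a,(640,600),interpolation=2)[:,:,::-1])
a=load('wm')['frame'][220:370,215:375]; cv2.imwrite('pics/f.png',cv2.resize(a,(640,600),interpolation=2)[:,:,::-1])
E
```

```text
(no output)
```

View pics/e.png

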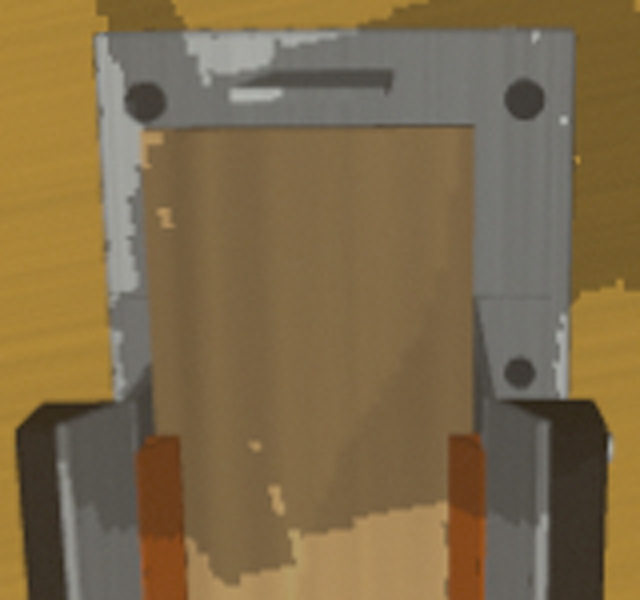

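View pics/f.png

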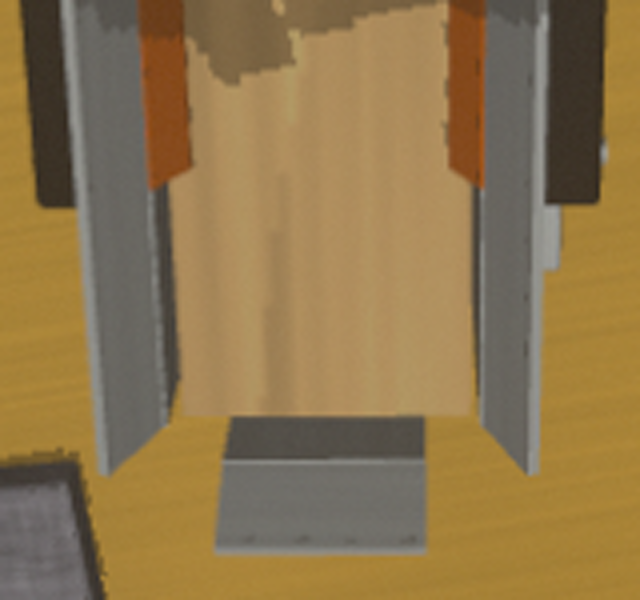

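```bash
cat > mag.py <<'E'
from est import *
W=load('wm')
def ee(p): return un([p],4,(215,95))[0]
def ff(p): return un([p],4,(215,220))[0]
obs=[((-85,-32,115),ee((143,127))),((-85,32,115),ee((473,127))),((85,-32,115),ff((182,415))),((85,32,115),ff((472,414))),
((-35,-43,147),ee((59,425))),((-35,43,147),ee((549,414))),((80,-43,147),ff((105,474))),((80,43,147),ff((533,474))),
((-25,-27,117),ee((182,437))),((-25,27,117),ee((449,435))),((25,-27,117),ff((191,168))),((25,27,117),ff((448,167)))]
L=np.array([o[0] for o in obs])/1000.; U=np.array([o[1] for o in obs])
def go(idx,sc=1):
    x,r,w=fit(L[idx],0,[(W,U[idx])],[.54,.18,-.18]); print(x.round(4),np.degrees(x[2]).round(2),r); return x,(proj(W,w)-U[idx]).round(1).tolist()
for idx in ([0,1,2,3],[4,5,6,7],[8,9,10,11],list(range(12))): print(go(idx))
mc=un([(165,75),(310,65),(208,325),(365,325)],600/90,(340,165))
E
python3 mag.py
```

```text
[ 0.5334  0.1797 -0.1764] -10.11 0.3507681524812792
(array([ 0.53340452,  0.17971211, -0.1764309 ]), [[-0.5, 0.3], [0.6, -0.3], [0.2, -0.1], [-0.3, 0.1]])
[ 0.5333  0.1798 -0.1727] -9.89 1.18837283247256
(array([ 0.53328715,  0.17982647, -0.1726674 ]), [[1.8, -0.7], [-2.2, 1.1], [0.9, -0.2], [-0.4, -0.6]])
[ 0.5336  0.1798 -0.1783] -10.21 0.2397566499700713
(array([ 0.53364394,  0.17975589, -0.1782764 ]), [[-0.5, -0.3], [0.2, 0.1], [0.0, 0.0], [0.3, 0.2]])
[ 0.5334  0.1798 -0.1751] -10.03 0.7506662654405637
(array([ 0.53344447,  0.17978772, -0.17505132]), [[-0.6, 0.4], [0.6, -0.3], [0.4, -0.0], [-0.1, 0.1], [1.9, -0.6], [-2.2, 1.4], [0.7, -0.1], [-0.7, -0.3], [-0.6, -0.4], [0.1, -0.3], [0.1, -0.1], [0.3, -0.1]])
```

```bash
python3 - <<'E'
from h import *
plan([.593,-.191,.20],66.5)
E
```

```text
pos [0.511  0.2056 0.2996] rows 21 tot shift/40mm (current tool axes) [-3.787 -9.391  2.488] tot rot/6deg [-0.    -0.006  2.203]
 if rotated first: [-5.833 -8.276  2.49 ]
```

>>> {"name": "drive_tool", "arguments": {"motion": [[[0,0,0],[0,0,0.735],255],[[0,0,0],[0,0,0.735],255],[[0,0,0],[0,0,0.735],255],[[-0.417,-0.591,0.17],[0,0,0],255],[[-0.417,-0.591,0.17],[0,0,0],255],[[-0.417,-0.591,0.17],[0,0,0],255],[[-0.417,-0.591,0.17],[0,0,0],255],[[-0.417,-0.591,0.17],[0,0,0],255],[[-0.417,-0.591,0.17],[0,0,0],255],[[-0.417,-0.591,0.17],[0,0,0],255],[[-0.417,-0.591,0.17],[0,0,0],255],[[-0.417,-0.591,0.17],[0,0,0],255],[[-0.417,-0.591,0.17],[0,0,0],255],[[-0.417,-0.591,0.17],[0,0,0],255],[[-0.417,-0.591,0.17],[0,0,0],255],[[-0.417,-0.591,0.17],[0,0,0],255],[[-0.417,-0.591,0.17],[0,0,0],255],[[0,0,0],[0,0,0],255]]}}

```text
time_s: 4.45
tcp_pos: [0.5935, -0.1929, 0.2036]
tcp_rot: [[-0.916, 0.401, -0.001], [0.401, 0.916, 0.0], [0.001, -0.0, -1.0]]
contact_force: [-0.6, 0.9, -0.1]
gripper_width: 0.0
```

```bash
python3 - <<'E'
from h import *
d=snap('wrist','wb'); s=d['state']; print(s['time_s'],s['tcp_pos'],s['tcp_rot'])
plan([.593,-.191,.095],66.5)
E
```

```text
4.45 [ 0.59351295 -0.19288764  0.20360786] [[-9.16142207e-01  4.00851848e-01 -1.11962030e-03]
 [ 4.00851593e-01  9.16142890e-01  4.53069112e-04]
 [ 1.20734577e-03 -3.37258459e-05 -9.99999271e-01]]
pos [ 0.5935 -0.1918  0.2041] rows 6 tot shift/40mm (current tool axes) [0.018 0.013 2.728] tot rot/6deg [ 0.002 -0.007 -0.014]
 if rotated first: [0.02  0.014 2.728]
```

View pics/wb.png

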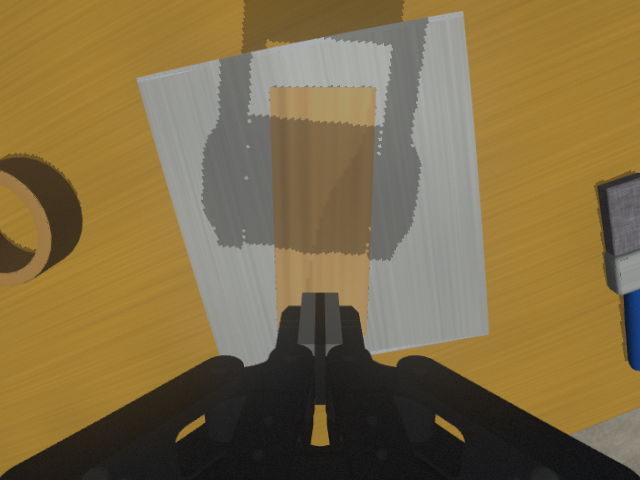

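The board's front end is at rows ~87, columns 270-376, in line with the tool, and the closed fingers are over its middle. Next I descend.

>>> {"name": "drive_tool", "arguments": {"motion": [[[0,0,0.7],[0,0,0],255],[[0,0,0.7],[0,0,0],255],[[0,0,0.7],[0,0,0],255],[[0,0,0.6],[0,0,0],255],[[0,0,0.1],[0,0,0],255],[[0,0,0.1],[0,0,0],255],[[0,0,0],[0,0,0],255]]}}

```text
time_s: 5.38
tcp_pos: [0.5938, -0.1916, 0.0893]
tcp_rot: [[-0.917, 0.399, 0.001], [0.399, 0.917, -0.001], [-0.001, -0.0, -1.0]]
contact_force: [0.3, -0.8, -0.7]
gripper_width: 0.001
```

>>> {"name": "drive_tool", "arguments": {"motion": [[[0,0,0.05],[0,0,0],255],[[0,0,0.05],[0,0,0],255],[[0,0,0.05],[0,0,0],255],[[0,0,0],[0,0,0],255]]}}

```text
time_s: 5.88
tcp_pos: [0.5936, -0.1917, 0.0831]
tcp_rot: [[-0.917, 0.4, 0.001], [0.4, 0.917, -0.0], [-0.001, -0.0, -1.0]]
contact_force: [-1.9, 0.6, 4.9]
gripper_width: 0.002
```

>>> {"name": "drive_tool", "arguments": {"motion": [[[0,0,0.02],[0,0,0],255],[[0.05,0,0],[0,0,0],255],[[0.1,0,0],[0,0,0],255],[[0.1,0,0],[0,0,0],255],[[0,0,0],[0,0,0],255]]}}

```text
time_s: 6.5
tcp_pos: [0.5852, -0.1882, 0.0831]
tcp_rot: [[-0.917, 0.4, 0.003], [0.4, 0.917, -0.002], [-0.004, -0.0, -1.0]]
contact_force: [0.6, -0.7, 8.4]
gripper_width: -0.001
```

```bash
python3 - <<'E'
from h import *
d=snap('wrist','wb2'); print(state()['contact_force'])
E
```

```text
[-0.33518259 -0.62502486  8.89653101]
```

View pics/wb2.png

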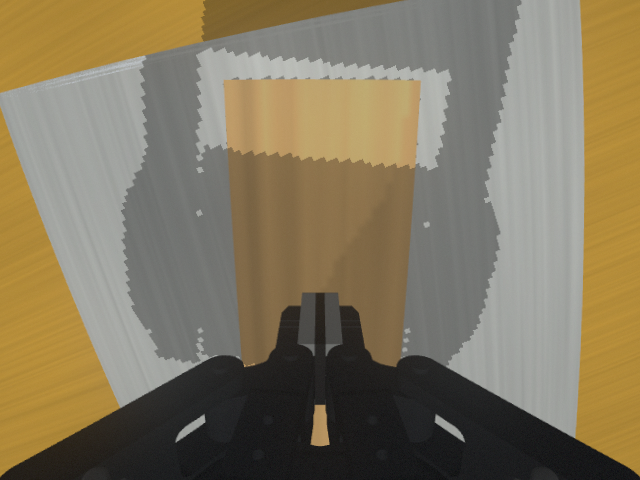

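```bash
python3 - <<'E'
from h import *
for fn,uv in [('wb',[(270,87),(376,86)]),('wb2',[(225,80),(420,80)])]:
    d=load(fn);q=back(d,uv,.083);s=d['state'];print(q.round(4).tolist(),((q-s['tcp_pos'])@s['tcp_rot']).round(4).tolist(),s['tcp_pos'])
E
```

```text
[[0.5027, -0.1859, 0.083], [0.5277, -0.1273, 0.083]] [[0.0858, -0.03, 0.1207], [0.0864, 0.0337, 0.1207]] [ 0.59351295 -0.19288764  0.20360786]
[[0.4947, -0.1823, 0.083], [0.52, -0.1243, 0.083]] [[0.0853, -0.0308, -0.0002], [0.0853, 0.0326, -0.0002]] [ 0.58519463 -0.18820181  0.08308219]
```

The board followed the tool 9 mm with no slip, so I continue the drag.

>>> {"name": "drive_tool", "arguments": {"motion": [[[0.1,0,0],[0,0,0],255],[[0.2,0,0],[0,0,0],255],[[0.2,0,0],[0,0,0],255],[[0.2,0,0],[0,0,0],255],[[0.2,0,0],[0,0,0],255],[[0,0,0],[0,0,0],255]]}}

```text
time_s: 7.3
tcp_pos: [0.5518, -0.1736, 0.083]
tcp_rot: [[-0.917, 0.4, 0.002], [0.4, 0.917, -0.001], [-0.003, -0.0, -1.0]]
contact_force: [-2.0, 1.4, 10.3]
gripper_width: -0.001
```

>>> {"name": "drive_tool", "arguments": {"motion": [[[0.1,0,0],[0,0,0],255],[[0.2,0,0],[0,0,0],255],[[0.2,0,0],[0,0,0],255],[[0.2,0,0],[0,0,0],255],[[0.2,0,0],[0,0,0],255],[[0,0,0],[0,0,0],255]]}}

```text
time_s: 8.05
tcp_pos: [0.5189, -0.1593, 0.083]
tcp_rot: [[-0.917, 0.4, 0.003], [0.4, 0.917, -0.002], [-0.003, -0.0, -1.0]]
contact_force: [-0.1, 1.0, 11.0]
gripper_width: -0.002
```

```bash
python3 - <<'E'
from h import *
d=snap('wrist','wb3'); print(state()['tcp_pos'])
d=snap('side','s3')
a=d['frame'][200:410,230:430]; cv2.imwrite('pics/s3z.png',cv2.resize(a,(571,600),interpolation=2)[:,:,::-1])
E
```

```text
[ 0.51886932 -0.15930803  0.0830508 ]
```

View pics/wb3.png

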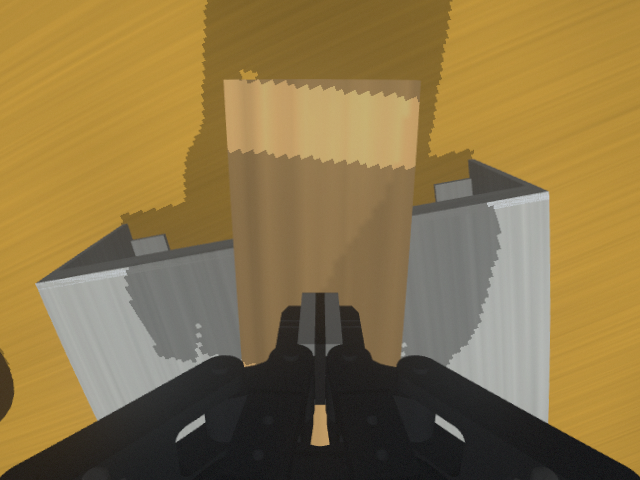

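View pics/s3z.png

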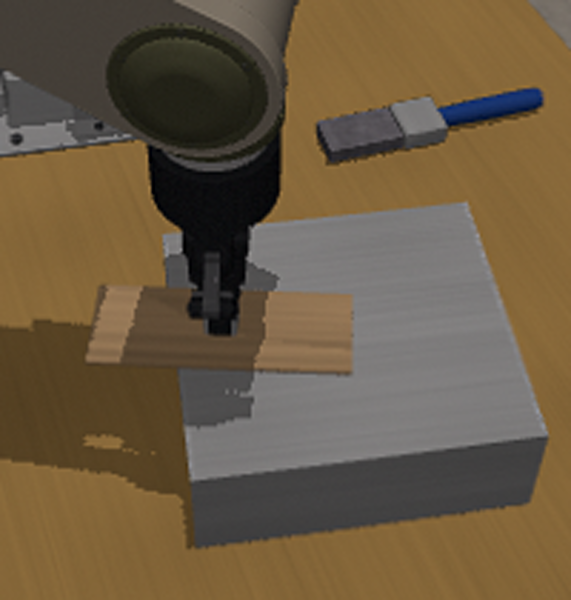

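The board is out flat by about 53 mm (front end at row ~80, riser edge at row ~240). I'll lift, open and move to straddle the overhang.

>>> {"name": "drive_tool", "arguments": {"motion": [[[0,0,-0.4],[0,0,0],255],[[0,0,-0.6],[0,0,0],0],[[0.5,0,0],[0,0,0],0],[[0.5,0.02,0],[0,0,0],0],[[0.525,0,0],[0,0,0],0],[[0,0,0],[0,0,0],0],[[0,0,0],[0,0,0],0]]}}

```text
time_s: 9.02
tcp_pos: [0.4635, -0.1343, 0.1219]
tcp_rot: [[-0.917, 0.4, 0.001], [0.4, 0.917, -0.001], [-0.001, -0.0, -1.0]]
contact_force: [-0.1, -0.3, -0.0]
gripper_width: 1.001
```

```bash
python3 - <<'E'
from h import *
d=snap('wrist','wb4'); s=d['state'];print(s['tcp_pos'],s['tcp_rot'],s['gripper_width'])
c=np.array([0.5189,-0.1593,.0])+np.array([-.917,.4,0])*.0003+np.array([.4,.917,0])*.0009
print('board center',c, 'in tool',(np.array([c[0],c[1],.0815])-s['tcp_pos'])@s['tcp_rot'])
E
```

```text
[ 0.4634917  -0.1342603   0.12187122] [[-9.16633128e-01  3.99728621e-01  8.58718276e-04]
 [ 3.99728306e-01  9.16633521e-01 -5.18903668e-04]
 [-9.94550605e-04 -1.32390291e-04 -9.99999497e-01]] 1.0014056914293454
board center [ 0.5189849 -0.1583547  0.       ] in tool [-0.06045797  0.00010183  0.04043135]
```

View pics/wb4.png

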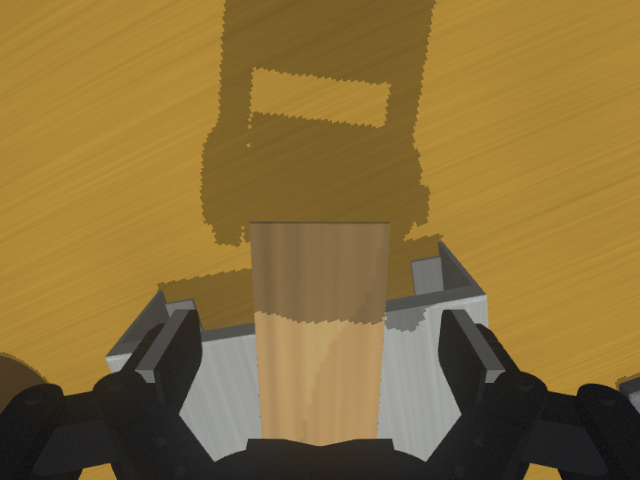

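>>> {"name": "drive_tool", "arguments": {"motion": [[[0,0,0.4],[0,0,0],0],[[0,0,0.4],[0,0,0],0],[[0,0,0.4],[0,0,0],0],[[0,0,0.235],[0,0,0],0],[[0,0,0],[0,0,0],0]]}}

```text
time_s: 9.7
tcp_pos: [0.4629, -0.1339, 0.0639]
tcp_rot: [[-0.917, 0.4, -0.001], [0.4, 0.917, 0.0], [0.001, 0.0, -1.0]]
contact_force: [-0.6, 0.7, 0.4]
gripper_width: 0.999
```

```bash
python3 - <<'E'
from h import *
d=load('wb4');s=d['state'];print(((back(d,[(250,222),(390,222)],.083)-s['tcp_pos'])@s['tcp_rot']).round(4))
d=snap('wrist','wb5'); d=snap('side','s5')
a=d['frame'][200:410,200:400]; cv2.imwrite('pics/s5z.png',cv2.resize(a,(571,600),interpolation=2)[:,:,::-1])
E
```

```text
[[ 0.0255 -0.0317  0.0389]
 [ 0.0255  0.0318  0.0388]]
```

View pics/wb5.png

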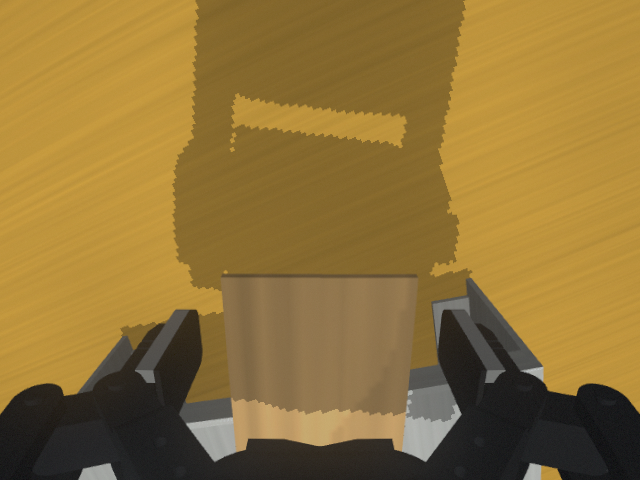

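View pics/s5z.png

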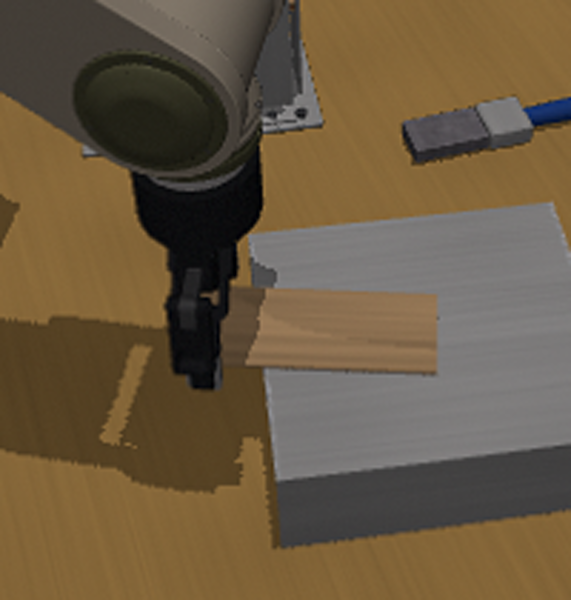

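The board lies between the open fingers (columns 224-417, pads at 200 and 440), with its front end past the pads. I close.

>>> {"name": "drive_tool", "arguments": {"motion": [[[0,0,0],[0,0,0],255],[[0,0,0],[0,0,0],255],[[0,0,0],[0,0,0],255],[[0,0,0],[0,0,0],255],[[0,0,0],[0,0,0],255],[[0,0,0],[0,0,0],255]]}}

```text
time_s: 10.55
tcp_pos: [0.463, -0.1339, 0.0647]
tcp_rot: [[-0.917, 0.4, 0.001], [0.4, 0.917, -0.001], [-0.001, -0.0, -1.0]]
contact_force: [-1.0, 0.8, 5.6]
gripper_width: 0.718
```

```bash
python3 - <<'E'
from h import *
d=snap('wrist','wb6'); d=snap('side','s6')
a=d['frame'][200:410,200:400]; cv2.imwrite('pics/s6z.png',cv2.resize(a,(571,600),interpolation=2)[:,:,::-1])
E
```

```text
(no output)
```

View pics/wb6.png

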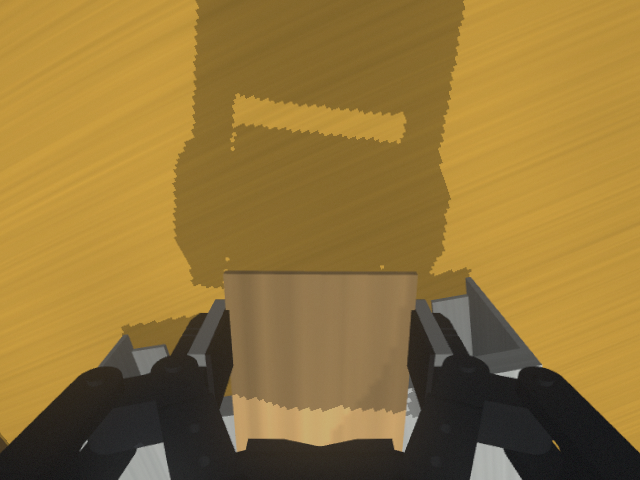

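View pics/s6z.png

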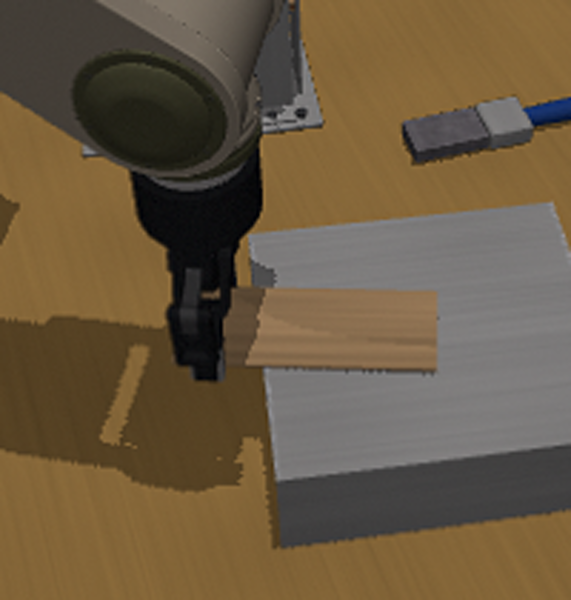

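>>> {"name": "drive_tool", "arguments": {"motion": [[[0,0,-0.2],[0,0,0],255],[[0,0,-0.5],[0,0,0],255],[[0,0,-0.7],[0,0,0],255],[[0,0,-0.7],[0,0,0],255],[[0,0,-0.7],[0,0,0],255],[[0,0,-0.5],[0,0,0],255],[[0,0,0],[0,0,0],255]]}}

```text
time_s: 11.52
tcp_pos: [0.4631, -0.134, 0.1974]
tcp_rot: [[-0.917, 0.4, 0.002], [0.4, 0.917, -0.001], [-0.003, -0.0, -1.0]]
contact_force: [-0.6, 0.2, -0.1]
gripper_width: 0.723
```

```bash
python3 - <<'E'
from h import *
d=load('wb6');s=d['state'];print(((back(d,[(226,272),(417,273)],.083)-s['tcp_pos'])@s['tcp_rot']).round(4))
d=snap('wrist','wb7');d=snap('scene','c7');a=d['frame'][100:300,180:380]; cv2.imwrite('pics/c7z.png',cv2.resize(a,(600,600),interpolation=2)[:,:,::-1]); d=snap('side','s7')
a=d['frame'][130:410,180:400]; cv2.imwrite('pics/s7z.png',cv2.resize(a,(471,600),interpolation=2)[:,:,::-1])
print(state())
E
```

```text
[[ 0.0256 -0.0304 -0.0183]
 [ 0.0253  0.0316 -0.0183]]
{'time_s': 11.675, 'joint_pos': array([-3.02467101e+01,  1.68380424e+01,  8.83464286e+01, -1.20794237e-04,
        7.49223922e+01, -9.66913234e+01]), 'joint_vel': array([-0.02094083,  0.31977359,  0.05438021, -0.00619289,  0.05040934,
       -0.06451956]), 'joint_torque': array([ 4.11150232e-02, -3.90379643e+01, -2.17252958e+01,  8.90747142e-04,
       -5.51790727e-03,  7.27913243e-05]), 'tcp_pos': array([ 0.46233062, -0.13357157,  0.19538534]), 'tcp_rot': array([[-9.16672910e-01,  3.99635055e-01, -1.61222996e-03],
       [ 3.99634012e-01,  9.16674302e-01,  9.37744188e-04],
       [ 1.85264522e-03,  2.15302767e-04, -9.99998261e-01]]), 'contact_force': array([-0.86856771, -0.20594182, -0.02610164]), 'moment': array([-0.01251141,  0.02940739,  0.00266082]), 'gripper_width': 0.7200896836632041}
```

View pics/wb7.png

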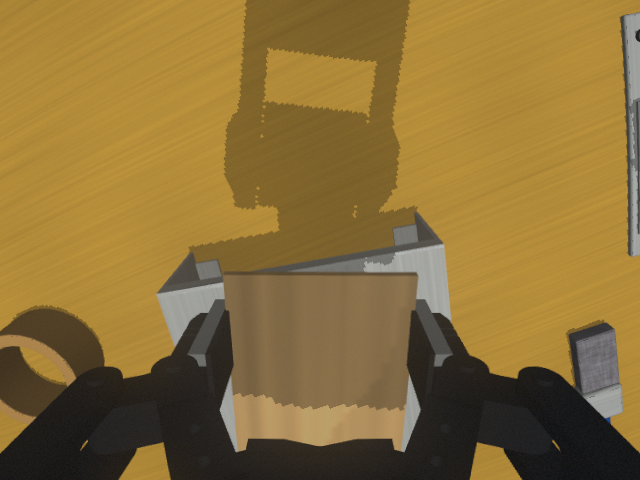

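View pics/s7z.png

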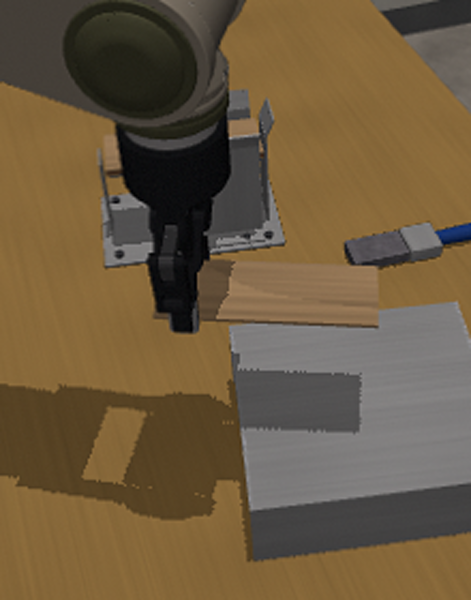

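View pics/c7z.png

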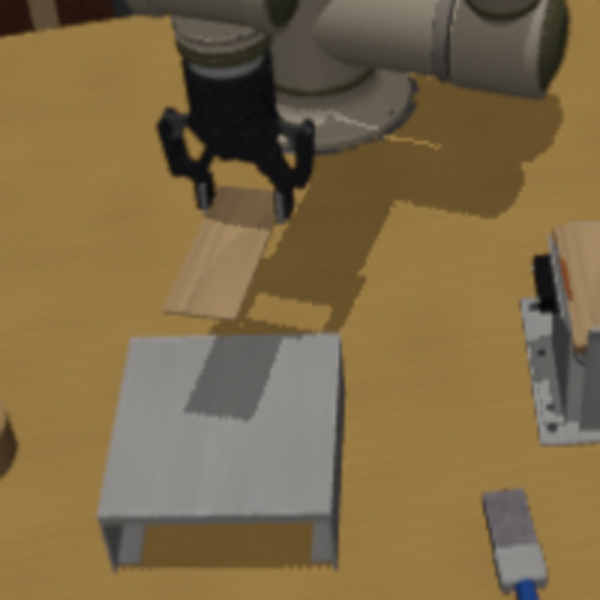

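```bash
python3 - <<'E'
from est import *
S=load('s7');C=load('c7');s=state();p=s['tcp_pos'];R=s['tcp_rot']
us=un([(378,266),(378,323)],600/280,(180,130));uc=un([(236,318),(165,312)],3,(180,100))
for a,b in zip(us,uc):
    f=lambda X: np.r_[proj(S,X)[0]-a,proj(C,X)[0]-b]
    r=least_squares(f,[.55,-.17,.2]);print(r.x.round(4),r.fun.round(1),((r.x-p)@R).round(4))
E
```

```text
[ 0.6078 -0.1631  0.2124] [-0.1 -0.1 -0.1  0.1] [-0.1451  0.031  -0.0172]
[ 0.5832 -0.2191  0.2114] [ 0.1  0.2  0.2 -0.3] [-0.1449 -0.0301 -0.0163]
```

```bash
python3 - <<'E'
from h import *
plan([.474,.1898,.18],79.9)
E
```

```text
pos [ 0.4623 -0.1336  0.1954] rows 17 tot shift/40mm (current tool axes) [2.963 7.527 0.392] tot rot/6deg [ 0.004 -0.017 -2.243]
 if rotated first: [1.131 8.01  0.385]
```

>>> {"name": "drive_tool", "arguments": {"motion": [[[0,0,0],[0,0,-0.748],255],[[0,0,0],[0,0,-0.748],255],[[0,0,0],[0,0,-0.748],255],[[0.08,0.57,0.02],[0,0,0],255],[[0.08,0.57,0.02],[0,0,0],255],[[0.08,0.57,0.02],[0,0,0],255],[[0.08,0.57,0.02],[0,0,0],255],[[0.08,0.57,0.02],[0,0,0],255],[[0.08,0.57,0.02],[0,0,0],255],[[0.08,0.57,0.02],[0,0,0],255],[[0.08,0.57,0.02],[0,0,0],255],[[0.08,0.57,0.02],[0,0,0],255],[[0.08,0.57,0.02],[0,0,0],255],[[0.08,0.57,0.02],[0,0,0],255],[[0.08,0.57,0.02],[0,0,0],255],[[0.08,0.57,0.02],[0,0,0],255],[[0.08,0.57,0.02],[0,0,0],255],[[0,0,0],[0,0,0],255],[[0,0,0],[0,0,0],255]]}}

```text
time_s: 14.05
tcp_pos: [0.4744, 0.1878, 0.1845]
tcp_rot: [[-0.985, 0.175, -0.001], [0.175, 0.985, -0.0], [0.001, -0.001, -1.0]]
contact_force: [-0.6, 0.2, 0.2]
gripper_width: 0.719
```

```bash
python3 - <<'E'
from h import *
d=snap('wrist','wb8');d=snap('scene','c8');a=d['frame'][130:250,320:440]; cv2.imwrite('pics/c8z.png',cv2.resize(a,(600,600),interpolation=2)[:,:,::-1]); 
d=snap('side','s8')
a=d['frame'][100:260,180:340]; cv2.imwrite('pics/s8z.png',cv2.resize(a,(600,600),interpolation=2)[:,:,::-1])
plan([.474,.1898,.15],79.9)
E
```

```text
pos [0.4746 0.1876 0.185 ] rows 2 tot shift/40mm (current tool axes) [0.023 0.051 0.875] tot rot/6deg [-0.002 -0.003 -0.007]
 if rotated first: [0.024 0.051 0.875]
```

View pics/wb8.png

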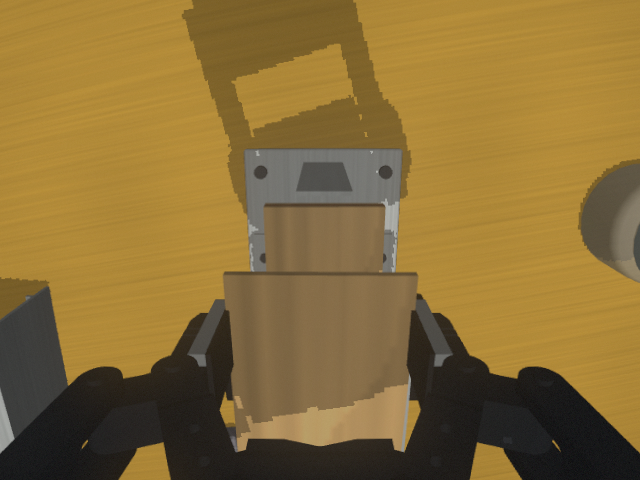

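View pics/c8z.png

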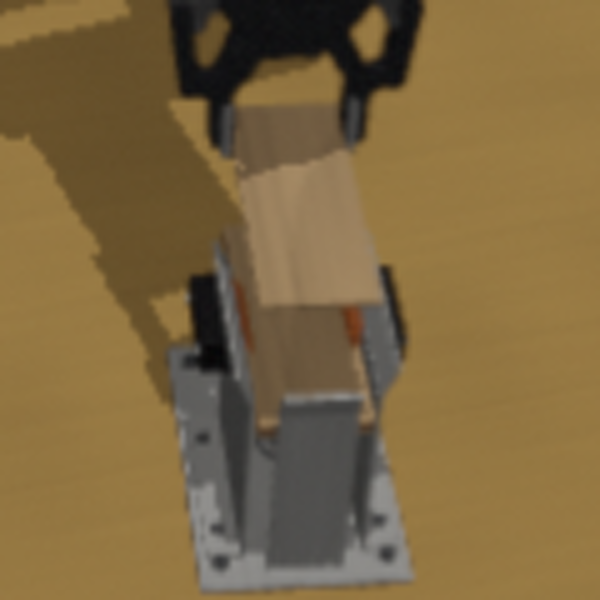

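View pics/s8z.png

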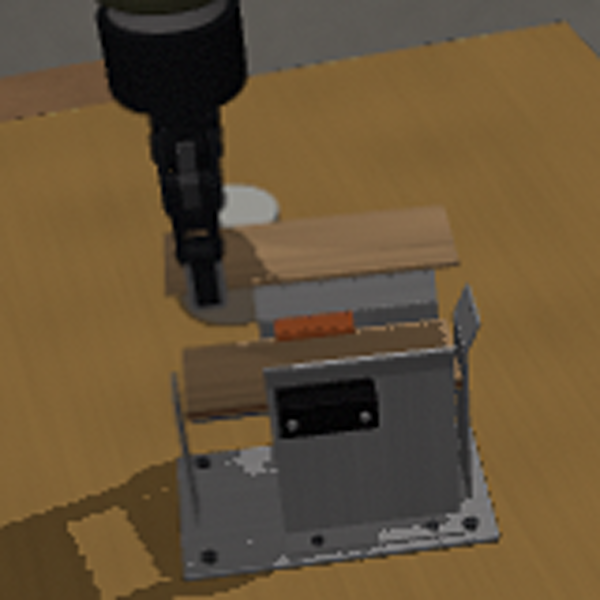

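```bash
python3 - <<'E'
from h import *
d=load('wb8');s=d['state']
a=d['frame'][190:290,210:430]; cv2.imwrite('pics/g.png',cv2.resize(a,(792,360),interpolation=2)[:,:,::-1])
for uv,z in [([(265,206),(384.5,206)],.115),([(224.5,273),(417,273)],s['tcp_pos'][2]+.0175)]:
    print(((back(d,uv,z)-s['tcp_pos'])@s['tcp_rot']).round(4))
E
```

```text
[[ 0.0252 -0.0286  0.0696]
 [ 0.0252  0.034   0.0695]]
[[ 0.0249 -0.031  -0.0174]
 [ 0.0249  0.0319 -0.0175]]
```

View pics/g.png

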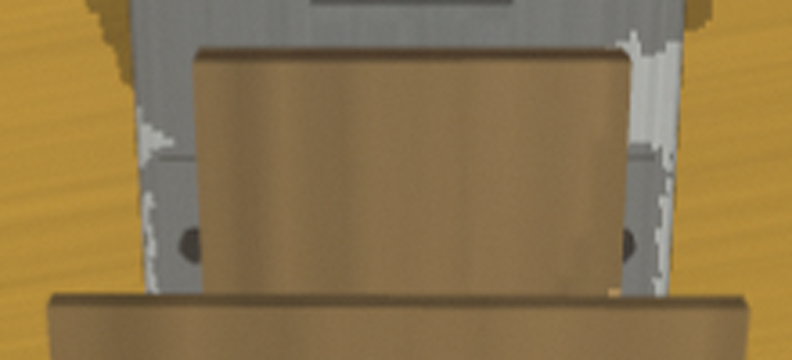

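>>> {"name": "drive_tool", "arguments": {"motion": [[[0.015,0.053,0],[0,0,0],255],[[0,0,0.3],[0,0,0],255],[[0,0,0.3],[0,0,0],255],[[0,0,0.3],[0,0,0],255],[[0,0,0.3],[0,0,0],255],[[0,0,0.3],[0,0,0],255],[[0,0,0.1],[0,0,0],255],[[0,0,0],[0,0,0],255]]}}

```text
time_s: 15.2
tcp_pos: [0.4744, 0.1905, 0.121]
tcp_rot: [[-0.985, 0.175, -0.0], [0.175, 0.985, -0.0], [0.0, -0.0, -1.0]]
contact_force: [0.1, 1.1, -0.2]
gripper_width: 0.718
```

```bash
python3 - <<'E'
from h import *
d=snap('wrist','wb9');d=snap('scene','c9');a=d['frame'][130:250,320:440]; cv2.imwrite('pics/c9z.png',cv2.resize(a,(600,600),interpolation=2)[:,:,::-1]); 
plan([.474,.1898,.112],79.9)
E
```

```text
pos [0.4746 0.1905 0.1215] rows 1 tot shift/40mm (current tool axes) [ 0.011 -0.021  0.237] tot rot/6deg [0.002 0.007 0.002]
 if rotated first: [ 0.011 -0.021  0.237]
```

View pics/wb9.png

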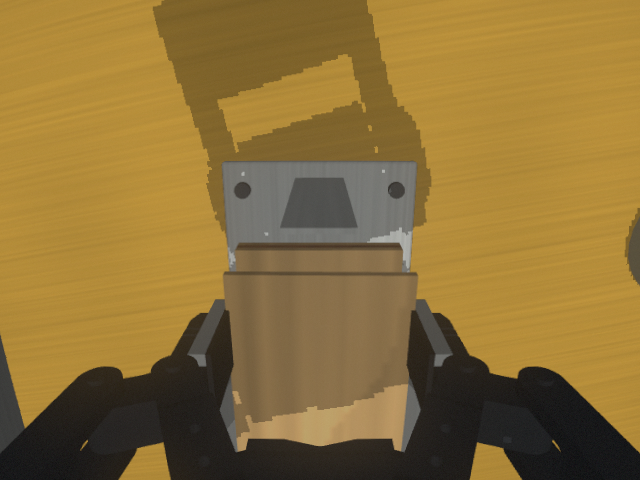

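View pics/c9z.png

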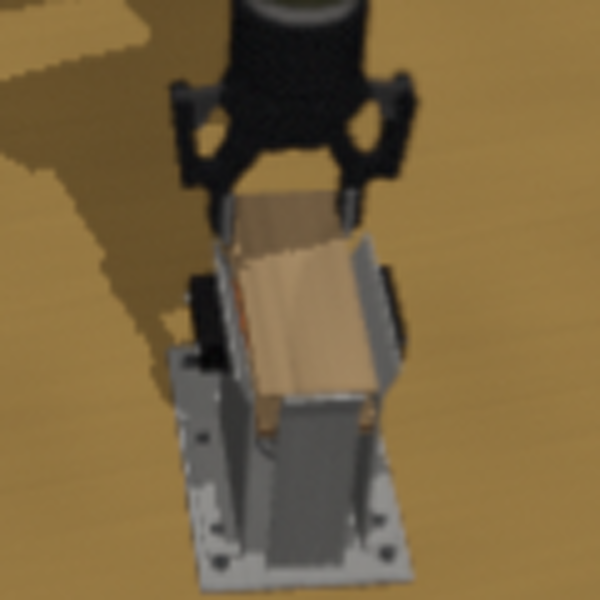

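>>> {"name": "drive_tool", "arguments": {"motion": [[[0.01,-0.01,0.1],[0,0,0],255],[[0,0,0.08],[0,0,0],255],[[0,0,0.04],[0,0,0],255],[[0,0,0],[0,0,0],255]]}}

```text
time_s: 15.8
tcp_pos: [0.4739, 0.1902, 0.1122]
tcp_rot: [[-0.985, 0.175, -0.0], [0.175, 0.985, -0.0], [0.0, -0.0, -1.0]]
contact_force: [-0.4, -0.2, -0.1]
gripper_width: 0.72
```

>>> {"name": "drive_tool", "arguments": {"motion": [[[0,0,0.03],[0,0,0],255],[[0,0,0.03],[0,0,0],255],[[0,0,0],[0,0,0],255]]}}

```text
time_s: 16.18
tcp_pos: [0.4741, 0.1903, 0.1101]
tcp_rot: [[-0.985, 0.175, 0.001], [0.175, 0.985, 0.0], [-0.001, 0.0, -1.0]]
contact_force: [-0.1, 2.2, 2.9]
gripper_width: 0.725
```

```bash
python3 - <<'E'
from h import *
d=snap('wrist','wb10');d=snap('side','s10')
a=d['frame'][130:250,190:310]; cv2.imwrite('pics/s10z.png',cv2.resize(a,(600,600),interpolation=2)[:,:,::-1])
E
```

```text
(no output)
```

View pics/wb10.png

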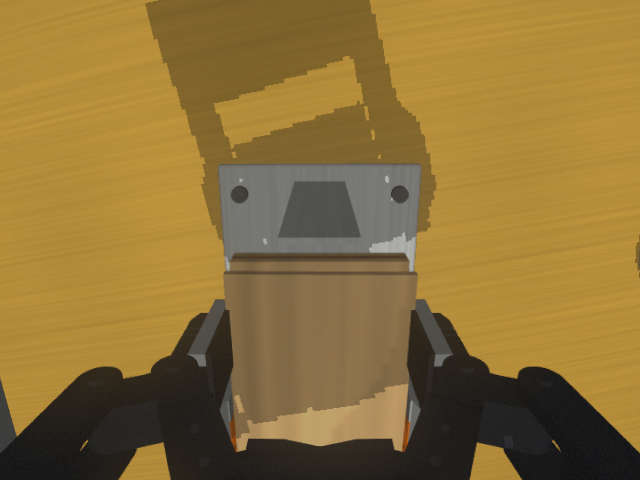

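View pics/s10z.png

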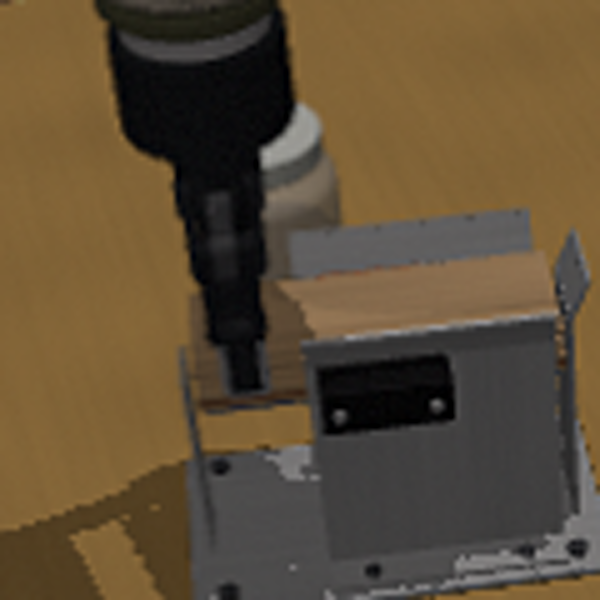

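Light contact on the bevels (2.9 N), with the board between the guides. I release.

>>> {"name": "drive_tool", "arguments": {"motion": [[[0,0,0],[0,0,0],120],[[0,0,0],[0,0,0],40],[[0,0,0],[0,0,0],0],[[0,0,0],[0,0,0],0],[[0,0,0],[0,0,0],0]]}}

```text
time_s: 16.9
tcp_pos: [0.4739, 0.1901, 0.1099]
tcp_rot: [[-0.985, 0.175, -0.0], [0.175, 0.985, -0.0], [0.0, -0.0, -1.0]]
contact_force: [0.1, -0.3, 1.1]
gripper_width: 1.0
```

```bash
python3 - <<'E'
from h import *
d=snap('wrist','wb11');d=snap('side','s11')
a=d['frame'][130:250,190:310]; cv2.imwrite('pics/s11z.png',cv2.resize(a,(600,600),interpolation=2)[:,:,::-1])
E
```

```text
(no output)
```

View pics/wb11.png

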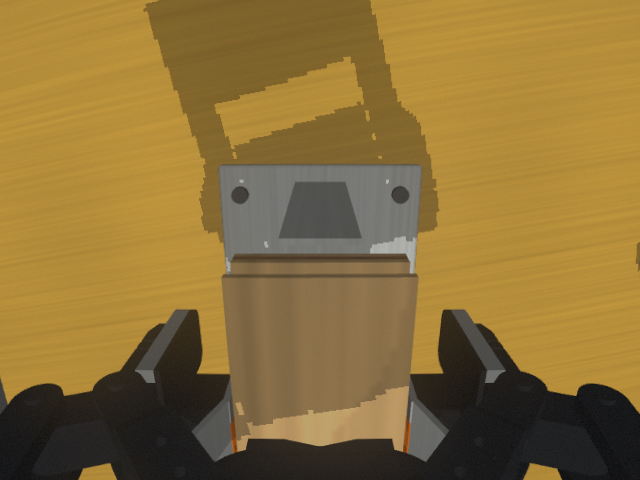

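View pics/s11z.png

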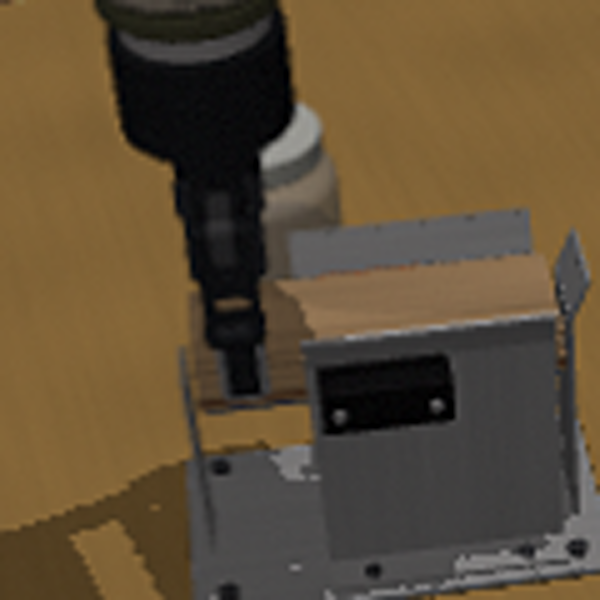

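The board rests level on the bevels. I'll lift, shut the fingers and move over its middle.

>>> {"name": "drive_tool", "arguments": {"motion": [[[0,0,-0.3],[0,0,0],0],[[0,0,-0.6],[0,0,0],0],[[0,0,-0.6],[0,0,0],0],[[0,0,0],[0,0,0],255],[[-0.5,0,0],[0,0,0],255],[[-0.5,0,0],[0,0,0],255],[[-0.5,0,0],[0,0,0],255],[[0,0,0],[0,0,0],255],[[0,0,0],[0,0,0],255]]}}

```text
time_s: 18.12
tcp_pos: [0.5321, 0.1798, 0.1694]
tcp_rot: [[-0.985, 0.175, -0.001], [0.175, 0.985, -0.0], [0.001, -0.0, -1.0]]
contact_force: [-0.5, -0.4, 0.7]
gripper_width: -0.003
```

```bash
python3 - <<'E'
from h import *
d=snap('wrist','wb12');d=snap('scene','c12');a=d['frame'][110:230,320:440]; cv2.imwrite('pics/c12z.png',cv2.resize(a,(600,600),interpolation=2)[:,:,::-1])
plan([.5334,.1797,.135],79.9)
E
```

```text
pos [0.5322 0.1799 0.1698] rows 2 tot shift/40mm (current tool axes) [-0.031  0.001  0.871] tot rot/6deg [-0.001 -0.005  0.006]
 if rotated first: [-0.03   0.001  0.871]
```

View pics/wb12.png

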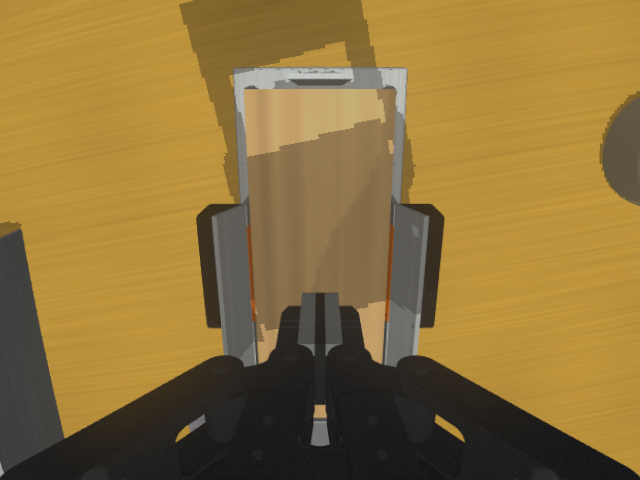

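View pics/c12z.png

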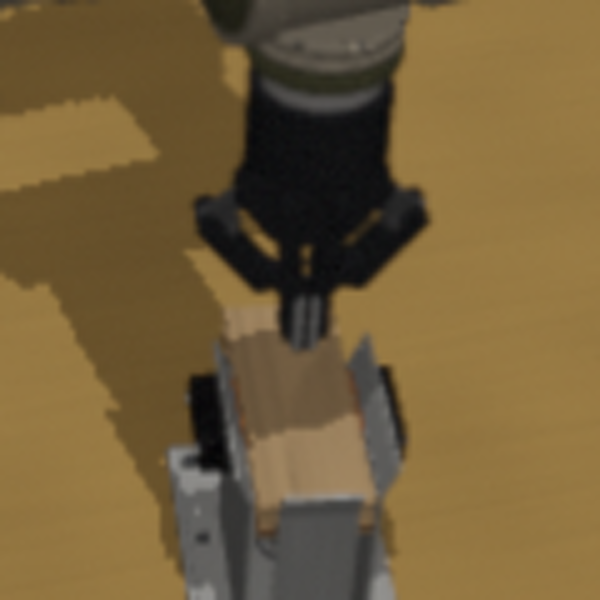

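The board lies within the guides on the bevels, with the closed fingers over its middle (col 320) and well clear of the flares. Next I press.

>>> {"name": "drive_tool", "arguments": {"motion": [[[-0.03,0,0.4],[0,0,0],255],[[0,0,0.4],[0,0,0],255],[[0,0,0.1],[0,0,0],255],[[0,0,0.1],[0,0,0],255],[[0,0,0.1],[0,0,0],255],[[0,0,0],[0,0,0],255]]}}

```text
time_s: 18.98
tcp_pos: [0.5345, 0.1795, 0.1264]
tcp_rot: [[-0.985, 0.175, 0.001], [0.175, 0.985, 0.0], [-0.001, 0.0, -1.0]]
contact_force: [-0.4, 0.5, 1.4]
gripper_width: 0.001
```

>>> {"name": "drive_tool", "arguments": {"motion": [[[0,0,0.08],[0,0,0],255],[[0,0,0.08],[0,0,0],255],[[0,0,0.05],[0,0,0],255],[[0,0,0],[0,0,0],255]]}}

```text
time_s: 19.48
tcp_pos: [0.5348, 0.1795, 0.1183]
tcp_rot: [[-0.985, 0.175, 0.002], [0.175, 0.985, 0.0], [-0.002, 0.001, -1.0]]
contact_force: [0.8, 0.3, 4.9]
gripper_width: -0.0
```

>>> {"name": "drive_tool", "arguments": {"motion": [[[0,0,0.06],[0,0,0],255],[[0,0,0.06],[0,0,0],255],[[0,0,0.06],[0,0,0],255],[[0,0,0],[0,0,0],255],[[0,0,0],[0,0,0],255]]}}

```text
time_s: 20.1
tcp_pos: [0.5349, 0.1795, 0.1114]
tcp_rot: [[-0.985, 0.175, 0.003], [0.175, 0.985, 0.0], [-0.002, 0.001, -1.0]]
contact_force: [-0.2, 0.8, 7.1]
gripper_width: 0.0
```

```bash
python3 - <<'E'
from h import *
d=snap('wrist','wb13');d=snap('scene','c13');a=d['frame'][130:230,330:430]; cv2.imwrite('pics/c13z.png',cv2.resize(a,(600,600),interpolation=2)[:,:,::-1])
print(state()['tcp_pos'])
E
```

```text
[0.53484343 0.17949217 0.11136202]
```

View pics/wb13.png

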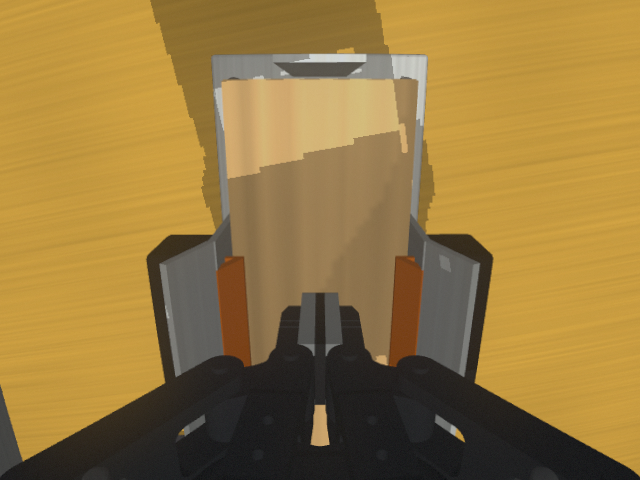

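View pics/c13z.png

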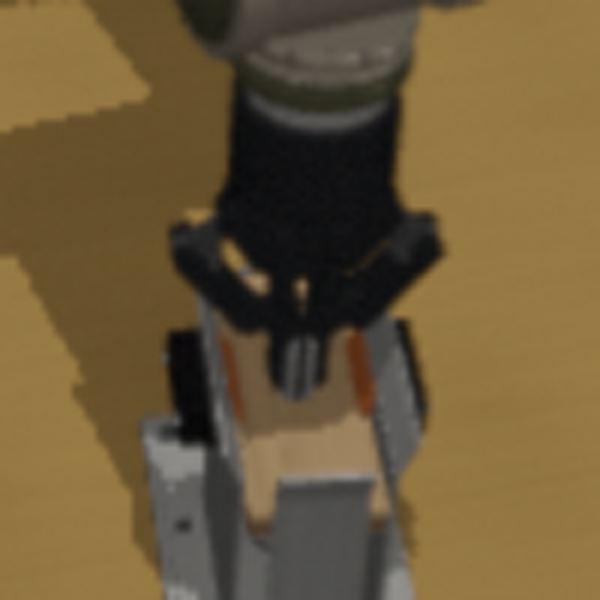

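Both catches (cols 217-245 and 392-423) now lie over the board, and the force is down to the platform spring's 7 N. I lift away.

>>> {"name": "drive_tool", "arguments": {"motion": [[[0,0,-0.1],[0,0,0],255],[[0,0,-0.1],[0,0,0],255],[[0,0,-0.4],[0,0,0],255],[[0,0,-0.8],[0,0,0],255],[[0,0,-0.9],[0,0,0],255],[[0,0,-0.9],[0,0,0],255],[[0.4,0,-0.9],[0,0,0],255],[[0.4,0,-0.7],[0,0,0],255],[[0,0,0],[0,0,0],255],[[0,0,0],[0,0,0],255]]}}

```text
time_s: 21.45
tcp_pos: [0.5026, 0.1849, 0.301]
tcp_rot: [[-0.985, 0.175, -0.002], [0.175, 0.985, -0.0], [0.002, -0.001, -1.0]]
contact_force: [0.9, 0.5, -0.3]
gripper_width: 0.002
```

```bash
python3 - <<'E'
from h import *
d=snap('wrist','wb14');print(d['state']['tcp_pos'],d['state']['contact_force'])
a=d['frame'][90:260,210:380]; cv2.imwrite('pics/g1.png',cv2.resize(a,(600,600),interpolation=2)[:,:,::-1])
a=d['frame'][220:390,210:380]; cv2.imwrite('pics/g2.png',cv2.resize(a,(600,600),interpolation=2)[:,:,::-1])
d=snap('side','s14');a=d['frame'][160:260,210:330]; cv2.imwrite('pics/s14z.png',cv2.resize(a,(720,600),interpolation=2)[:,:,::-1])
snap('scene','c14')
E
```

```text
[0.50258468 0.18491053 0.3010164 ] [ 0.93875764  0.52999443 -0.33462354]
```

View pics/wb14.png

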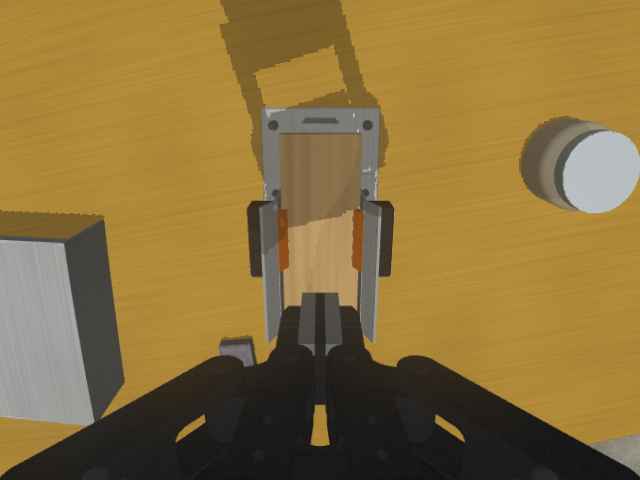

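View pics/g1.png

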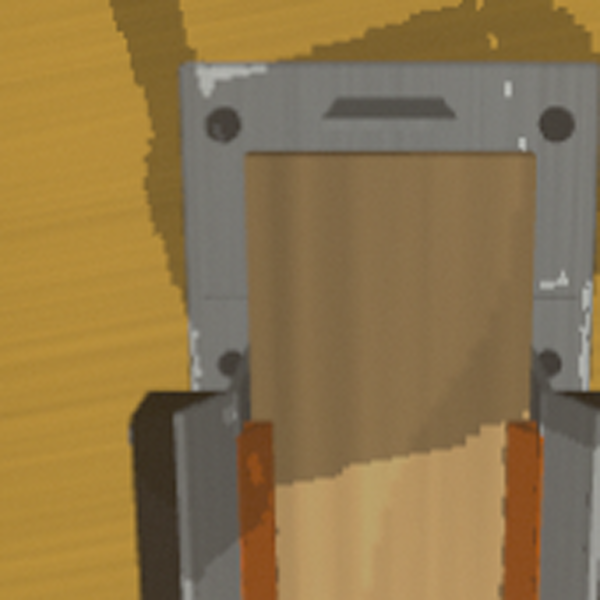

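View pics/g2.png

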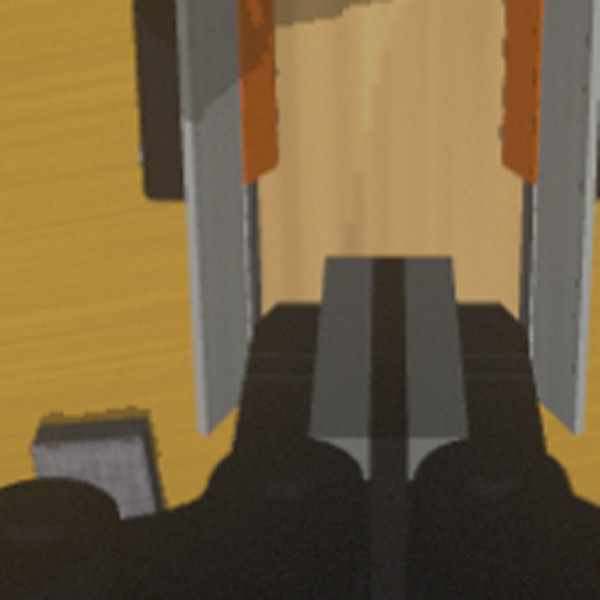

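View pics/s14z.png

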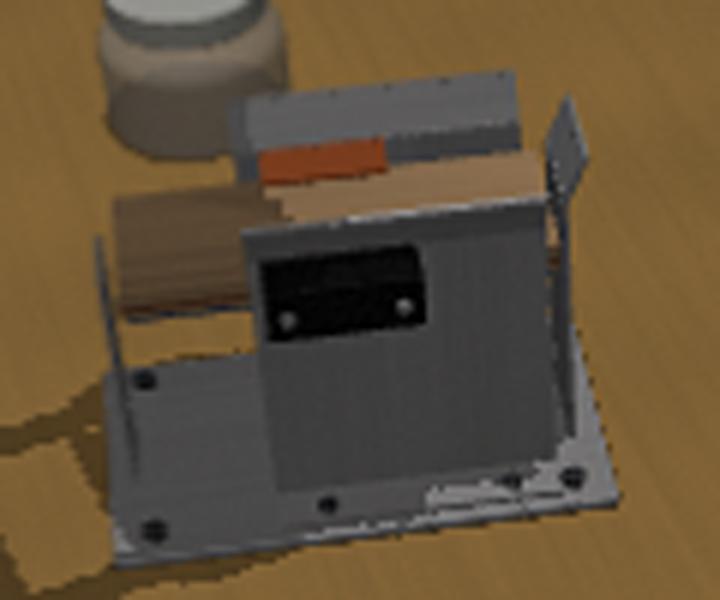

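View pics/c14.png

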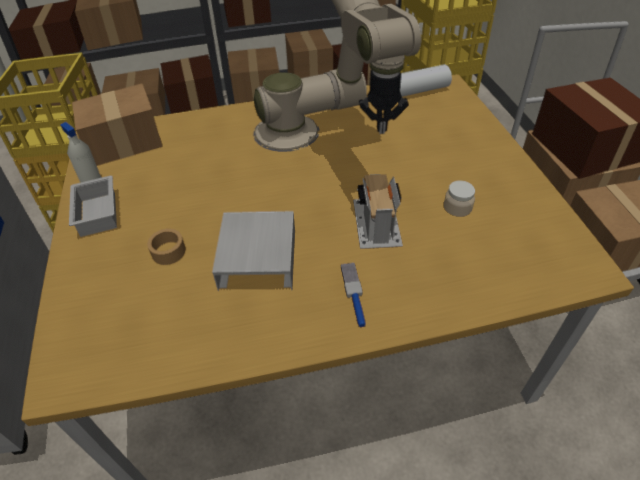

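```bash
python3 - <<'E'
from est import *
d=load('wb14');a=-0.1764;c,s=np.cos(a),np.sin(a);M=np.array([.5334,.1797]);R=np.array([[c,-s],[s,c]])
k=600/170
def loc(p,o,z): return ((back(d,un(p,k,o),z)[:,:2]-M)@R*1000).round(1).tolist()
print('front corners',loc([(246,154),(535,154)],(210,90),.115))
print('board rear sides',loc([(261,290),(520,290)],(210,220),.115))
print('catch tips',loc([(273,424),(506,424)],(210,90),.117),loc([(277,165),(502,165)],(210,220),.117))
E
```

```text
front corners [[-84.7, -31.6], [-84.7, 31.5]]
board rear sides [[59.4, -32.1], [59.4, 32.1]]
catch tips [[-24.3, -26.9], [-24.3, 26.4]] [[25.1, -27.1], [25.1, 26.7]]
```

All checks pass: centre within 0.5 mm, catch tips back at ±27 mm, bystanders unmoved. Handing in.

```bash
python3 -c "
from rig import sign_off; print(sign_off())"
```

```text
the job is handed in; nothing more can be done
None
```

The board is in the magazine with both catches shut over it, and the job was handed in at about 21.6 s of the 51 s allowed. No verdict was reported.

**What I did:**
- I dragged the board about 53 mm past the riser's front edge with the closed fingertips.
- I gripped it across its width at that end, laid it on the catch bevels and let go.
- I then pressed its middle down to about 3.6 mm below the mouth. The force fell to the pile spring's 7 N, and the catches closed over the board.

**Last checks:**
- **Board position:** the wrist picture puts its front corners at x -84.7 mm and y about ±31.5 mm in the magazine's frame. Its centre is therefore within about 0.5 mm, and it is in line.
- **Catches:** both tips measure 26.4 to 27.1 mm from the middle line, against 27 mm when shut.
- **Bystanders:** the tub, tape and brush look unmoved in the scene picture.
- **Gripper:** it was clear of everything, with the TCP at a height of 0.30 m.

No check failed or disagreed. I did not measure the platform's travel directly; I take it as one board from the catches having closed over the board.

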